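# Tip a meal bowl down the packing board

## Robot

A 6-joint arm with a two-finger parallel gripper is mounted at the origin on the work surface. World frame = base frame: x ahead of the robot, y to its left, z up, the work surface at z = 0. Lengths are in mm, angles in rad, forces in N, time in s.
With the tool pointing down it reaches from about 400 to 925 mm from the base axis. Payload 12.5 kg.
Tool frame: the origin (TCP) lies midway between the tips of the shut fingers; the grasp point (between the pads) lies 19 mm behind it (env.pinch_z is the distance from the TCP to the grasp point, in mm); z points along the fingers, y is the line along which they close (so a half turn about z gives the same grasp; the last joint's range is limited). The gripper opens to 95 mm and grips with 3 to 60 N. Pads are 20 mm wide; open, the fingers measure 119 mm over their backs; the gripper's body (75 mm by 180 mm) begins 59 mm behind the grasp point.
Start: joints at [1.177, 0.491, 1.559, -0, 1.092, -0.106], TCP at [177.385, 599.317, 214.661] pointing down, gripper open.
Joint ranges: [-3.1, 3.1], [-0.84, 2.19], [0.05, 2.79], [-1.13, 4.28], [0.06, 2.93], [-2.69, 2.69]. Speed limits (rad/s): [2.22, 2.22, 2.79, 3.14, 3.14, 3.14].

## Interface

Orientations are given as [roll, pitch, yaw] about the fixed x, y, z axes, in that order (R = Rz(yaw) Ry(pitch) Rx(roll)).
In Python, from cell import readout, eyes, job_done, env gives the robot as it stands.
- The arm moves only by the shell command python3 -m jog 'ROWS'. ROWS is a JSON object of lists of equal length, an entry for each row: "dp": the shift along the tool's x, y, z in mm, a list of three; "twist": the turn about the tool's z in degrees; "claw": the closure, from -1 (fully open) to 1 (shut). A call has 1 to 8 rows; each row is the pose to reach, as a shift and turn from the pose commanded when the call began, along the tool's axes at that moment; what a row does not reach only later rows make up. A row lasts 1/12 s, in which the tool goes at most 41.7 mm and 7.16 degrees, less where a joint would pass 70% of its speed; a pose out of reach is approached as far as the arm can. A call with a gripper value outside its range is refused whole. The fingers move at their own pace and stop on an object; the grip force is fixed at half the most. Time passes only in rows, so rows that repeat a pose let the fingers close. It gives the time, the measured TCP pose, the force and the opening at its end, in the units of the state.
- readout.state(): the state, without advancing time (a new reading comes with each control period).
- eyes.read_camera(name): name is "scene" or "top" or "wrist"; returns the picture (400x640x3 uint8, red, green, blue); there is no depth.
- eyes.camera_model(name): a dict with "intrinsics" (3x3 intrinsics, pixels), "R" (3x3) and "t" (3): a world point X has camera coordinates R X + t. Camera axes: x right, y down, z forward; pixel columns grow to the right and rows downward; lengths in mm; the calibration is good to about 2 mm. The wrist camera is an equidistant fisheye: a pixel r from the principal point sees the ray r / f radians off the axis. A picture is of the moment at which its call begins: read the wrist's pose just before it. camera_model takes no time and is no camera call; for the wrist camera it gives the pose at the moment of the call.
- job_done(): hands the job in, once; it reports no verdict.
The state is a dict: "t": time; "joints": joint angles; "qvel": joint speeds; "tau": joint torques, N m; "eef_pos": TCP position; "tcp_rot": TCP orientation; "ft_force": force on the tool from outside, world axes, zero at the start; "moment": the same for the moment, N m; "opening": opening from 0.0 (shut) to 1.0 (fully open).
Only numpy, scipy, OpenCV 4.12 (cv2) and the standard library are available. Lean on these libraries where they do the work, as an engineer would, in place of code of your own. Each camera call takes 0.05 s, during which the arm holds its last target. There are 200 camera calls.

## Task

Lift the tipping board by its bar handle, gently, just until the lidded steel bowl on it starts to slide by itself; then hold the board at that angle while the bowl slides slowly (never faster than a quarter of a metre per second) down to the black stop bar at the hinge end, so that it lands softly and the meal inside is not jolted. Keep the board up until the bowl has rested against the stop bar for a second, then lower the board under control until it lies flat on its frame again, and let go. Do not touch the bowl and leave the things around the board alone.

Things in the scene. Friction and masses are not known exactly. Their poses are not given: they have to be found in the camera images.
- board: Fixed steel frame of the tipping board, 200 mm wide (its x), 400 mm long (its y), 40 mm tall. Origin: centre of its underside, on the table. Its +y axis points horizontally along the board from hinge end to handle end. The hinge axis is parallel to its x axis, at y = -200 mm, z = 40 mm. It does not move.
- deck (a joint): Tilt of the deck in rad: 0 = flat on the frame, growing as the handle end is lifted (limit 0.7). Aluminium plate 200 x 424 x 8 mm (24 mm behind the hinge), 0.9 kg, with 20 mm high side guides 188 mm apart. Damped hinge (1.2 N m s/rad), no catch or spring: it sinks by its weight when let go. Lifting takes 6 to 12 N at the handle.
- handle (a point): Centre of the handle: round bar, 12 mm in diameter, 130 mm long, parallel to the hinge, on two arms 50 mm beyond the plate's free end (44 mm clear gap); 450 mm from the hinge axis along the deck and 6 mm above the plate's underside, so 46 mm above the table when flat. Moves with the deck on an arc about the hinge; axes are the deck's.
- stop (a point): Centre of the face of the black rubber stop bar (35 mm high, across the deck at the hinge end) at the level of the deck's upper surface; moves with the deck. Its y axis runs up along the deck from hinge to handle, z is square to the deck. 12 mm from the hinge axis, 8 mm above the plate's underside. The bar is sprung (3 N preload, then 0.4 N/mm, 10 mm travel) and buffers a slow bowl.
- pan: Closed stainless meal bowl, black lid knob; straight wall 136 mm in diameter, rim 150, 61 mm high (85 with knob), 0.45 to 0.8 kg. Origin: centre of its underside, on the deck. Starts with its wall 165 to 215 mm from the stop bar; at the stop bar its origin is 68 mm from point stop along the deck. Slides at a tilt of 0.24 to 0.39 rad, different every time; little more makes it run fast.
- spare_bowl: Bystander: another lidded steel bowl of the same size, standing on the table. Origin: centre of its underside.
- white_bowl: Bystander: open white bowl, 130 mm across, 55 mm high, on the table. Origin: centre of its underside.
- clear_tub: Bystander: clear plastic tub, 240 x 150 x 100 mm, open on top, on the table. Origin: centre of its underside.
- ladle_spoon: Bystander: long serving spoon lying on the table on the far side of the board. Origin: centre of its underside.

How it is judged (in metres and radians):
On the way, in this order (a step that is already met when the one before it is completed fails the run):
1. the bowl has started to slide down the lifted board (value of joint deck above 0.17 rad and y of pan in the frame of stop below 0.218 m), for 0.05 s.
2. the bowl rests against the stop bar while the board is still held up (0.17 rad or more) for 0.5 s (value of joint deck above 0.17 rad and y of pan in the frame of stop below 0.076 m and z of pan in the frame of stop between -0.01 and 0.01 m), for 0.5 s.
At the end, for the whole second after the job is handed in: The board lies flat on its frame (tilt below 0.02 rad) and the bowl stands still and upright on it, its wall within 8 mm of the stop bar (value of joint deck below 0.02 rad and y of pan in the frame of stop below 0.076 m and z of pan in the frame of stop between -0.01 and 0.01 m and linear speed of pan below 0.01 m/s and angle between pan's own z axis and vertical below 0.05 rad); the robot touches nothing.
It fails at once if the bowl moves faster than 0.25 m/s (linear speed of pan above 0.25 m/s).
It fails at once if the board is let fall (tilt falling faster than 0.6 rad/s) (velocity of joint deck below -0.6 rad/s).
It fails at once if the board is tilted further (faster than 0.05 rad/s) while the bowl is sliding, between 90 and 20 mm from the stop bar (y of pan in the frame of stop between 0.088 and 0.158 m and velocity of joint deck above 0.05 rad/s).
It fails at once if the bowl is jolted: more than 20 N between it and the board (contact force between pan and board above 20 N).
It fails at once if the robot touches the bowl, or a bystander is moved by more than 20 mm (contact force between any of the fingers, the arm and pan above 0.3 N or distance of any of spare_bowl, white_bowl, clear_tub, ladle_spoon from where it was at the start of the episode above 0.02 m).
It also fails if it takes over 70 s, if anything falls off the work surface, if the arm or the gripper's body presses on something with over 40 N, if the wrist force passes 120 N, or if a joint passes its speed limit or range.

## Working session

There is one attempt and no reset: what is moved stays moved. The work goes in short steps, Python scripts to look and compute and a shell command to move; the robot and the scene stay as the last step left them, time stands still between calls to the robot, and variables do not carry over. Pictures are saved under pics/ and viewed, on a budget of 10 in all, crops included, one or two more only if the job needs it, and the job is handed in when it is done.

```bash
ls; mkdir -p pics; python3 - <<'E'
from cell import readout, eyes, env
import cv2
print(readout.state()); print(env.pinch_z)
for n in("scene","top"):
    im=eyes.read_camera(n); cv2.imwrite(f"pics/{n}0.png",im[:,:,::-1]); m=eyes.camera_model(n); print(n,m)
E
```

```text
pics
{'t': 0.0, 'joints': array([ 1.17742061e+00,  4.91537099e-01,  1.55947559e+00, -1.94475037e-05,
        1.09171332e+00, -1.05595460e-01]), 'qvel': array([ 0.0004622 , -0.00132752,  0.00083525, -0.00093151, -0.00113494,
       -0.00181925]), 'tau': array([-1.73851845e-05, -6.12646294e+01, -2.58178926e+01,  6.92191673e-02,
        4.83139779e-02, -1.36312378e-04]), 'eef_pos': array([177.26950004, 599.06067021, 214.06670618]), 'tcp_rot': array([-3.14046379e+00, -1.02303289e-04,  2.85382131e+00]), 'ft_force': array([-0.22457491,  0.05536179, -0.20133174]), 'moment': array([0.01920687, 0.02950801, 0.05441827]), 'opening': 0.9954996797971742}
18.8
scene {'intrinsics': array([[449.44006138,   0.        , 308.19337193],
       [  0.        , 449.44006138, 197.75371667],
       [  0.        ,   0.        ,   1.        ]]), 'R': array([[-0.27824131,  0.96047955, -0.00779743],
       [ 0.81643676,  0.23222157, -0.52868153],
       [-0.50597707, -0.15346715, -0.84878445]]), 't': array([ 188.80618769, -432.28838219, 1896.06485632])}
top {'intrinsics': array([[377.23113043,   0.        , 322.70112739],
       [  0.        , 377.23113043, 199.48241958],
       [  0.        ,   0.        ,   1.        ]]), 'R': array([[-0.02634292, -0.99928737,  0.02703324],
       [-0.98233097,  0.02086455, -0.18598533],
       [ 0.18528876, -0.03145499, -0.98218056]]), 't': array([ -19.68959689,  604.77567677, 1102.44413186])}
```

View pics/scene0.png

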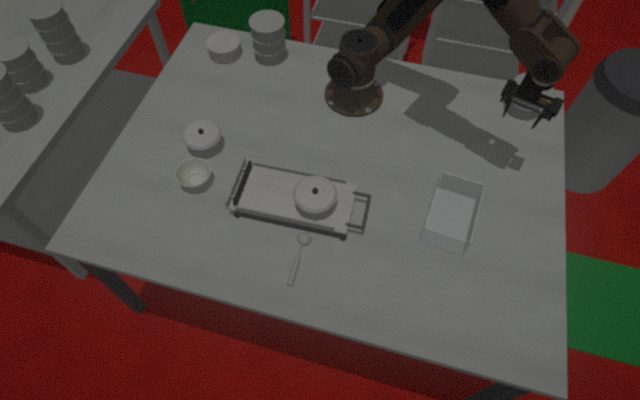

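View pics/top0.png

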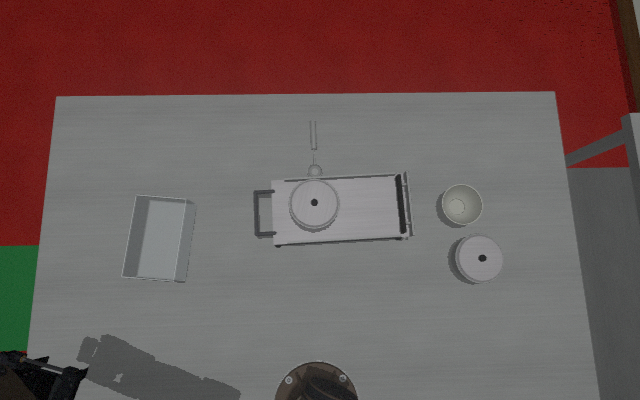

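The top view shows the handle bar at about (257,214), the stop at about (403,206) and the pan knob at (314,202). The tub is left of the handle and the spoon is on the far side. I'll enlarge that area.

```bash
python3 - <<'E'
import cv2
im=cv2.imread("pics/top0.png")[165:255,240:420]
cv2.imwrite("pics/c1.png",cv2.convertScaleAbs(cv2.resize(im,None,fx=4.4,fy=4.4,interpolation=cv2.INTER_CUBIC),alpha=1.4))
E
```

```text
(no output)
```

View pics/c1.png

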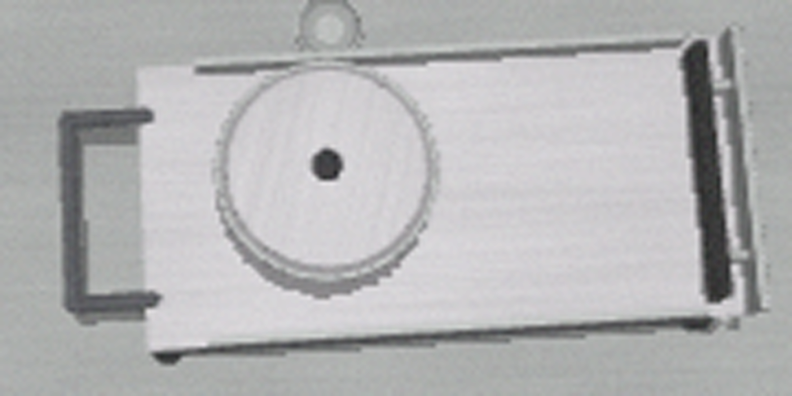

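```bash
cat > h.py <<'E'
import numpy as np
from cell import readout, eyes
def ray(n,u,v,z):
    m=eyes.camera_model(n);K=m["intrinsics"];R=m["R"];t=m["t"]
    d=R.T@np.linalg.inv(K)@[u,v,1];c=-R.T@t
    return c+d*(z-c[2])/d[2]
def proj(n,X):
    m=eyes.camera_model(n);p=m["intrinsics"]@(m["R"]@np.array(X)+m["t"]);return p[:2]/p[2]
E
python3 - <<'E'
from h import *
f=lambda x,y,z:ray("top",240+(x+.5)/4.4-.5,165+(y+.5)/4.4-.5,z)
for n,a in dict(barTop=(68,115,46),barBot=(76,306,46),plTop=(138,68,48),plBot=(148,350,48),stT=(686,48,83),stB=(708,300,83),stTr=(705,42,83),stBr=(729,298,83),knob=(327,164,131)).items():
    print(n,f(*a).round(1))
A,B=f(68,115,46),f(76,306,46);d=A-B;print(np.arctan2(-d[1],d[0]) ,np.linalg.norm(d))
A,B=f(138,68,48),f(148,350,48);d=A-B;print(np.arctan2(-d[1],d[0]),np.linalg.norm(d))
A,B=f(686,48,83),f(708,300,83);d=A-B;print(np.arctan2(-d[1],d[0]),np.linalg.norm(d))
E
```

```text
barTop [638.2 174.6  46. ]
barBot [503.3 168.2  46. ]
plTop [670.8 125.2  48. ]
plBot [471.8 118.6  48. ]
stT [ 669.  -257.8   83. ]
stB [ 493.6 -261.8   83. ]
stTr [ 673.  -271.4   83. ]
stBr [ 494.6 -276.2   83. ]
knob [583.7  -6.4 131. ]
-0.047531886879225334 135.0291605984591
-0.03340358689971377 199.16550360207228
-0.02273302988911185 175.42075954083606
```

The enlarged crop gives the bar from (68,115) to (76,306), the knob at (327,164) and the stop face at x ≈ 686–708. So the handle is at about (571,171,46), the board yaw is about +0.035 and the bowl's origin is about 259 mm from the stop. Next I'll compute the approach and check clearance to the tub.

```bash
python3 - <<'E'
from h import *
from scipy.spatial.transform import Rotation as Ro
s=readout.state();R=Ro.from_euler("xyz",s["tcp_rot"]).as_matrix()
print((R.T@(np.array([571,171,200])-s["eef_pos"])).round(1), np.degrees(np.pi+.035-s["tcp_rot"][2]))
for p in((195,200),(183,282),(137,196)):print(ray("top",*p,100).round())
for p,z in(((245,222),46),((361,194),46),((366,228),46)):print(ray("scene",*p,z).round())
E
python3 -m jog '{"dp":[[0,0,0]],"twist":[0],"claw":[0.1]}'
```

```text
[-499.  -298.8   14.4] 18.491903090849377
[602. 341. 100.]
[368. 366. 100.]
[618. 510. 100.]
[ 720. -211.   46.]
[502. 143.  46.]
[630. 188.  46.]
t: 0.18
eef_pos: [177.3, 599.2, 214.3]
tcp_rot: [-3.141, -0.0, 2.854]
ft_force: [-0.2, 0.4, -0.7]
opening: 0.971
```

```bash
python3 -m jog '{"dp":[[-31,-19,1],[-62,-37,2],[-93,-56,3],[-124,-75,4],[-155,-93,4],[-186,-112,4],[-217,-131,4],[-249,-149,4]],"twist":[-2,-4,-6,-8,-10,-12,-14,-16],"claw":[0.1,0.1,0.1,0.1,0.1,0.1,0.1,0.1]}'
python3 - <<'E'
from h import *
from scipy.spatial.transform import Rotation as Ro
s=readout.state();R=Ro.from_euler("xyz",s["tcp_rot"]).as_matrix()
print((R.T@(np.array([571,171,200])-s["eef_pos"])).round(1), np.degrees(np.pi+.035-s["tcp_rot"][2]),s["joints"])
E
```

```text
t: 0.85
eef_pos: [374.6, 384.2, 210.6]
tcp_rot: [-3.142, -0.0, 3.135]
ft_force: [-1.3, 0.5, -1.1]
opening: 0.463
[-197.8 -211.9   10.6] 2.3841731341247456 [ 6.74964680e-01  3.70256826e-01  1.78033049e+00  6.55385296e-05
  9.91101368e-01 -8.89255879e-01]
```

```bash
python3 -m jog '{"dp":[[-28,-30,4],[-57,-60,10],[-85,-91,20],[-113,-121,30],[-141,-151,38],[-170,-182,44],[-190,-204,50],[-198,-212,50]],"twist":[-2.4,-2.4,-2.4,-2.4,-2.4,-2.4,-2.4,-2.4],"claw":[0.1,0.1,0.1,0.1,0.1,0.1,0.1,0.1]}'
python3 -m jog '{"dp":[[0,0,0],[0,0,0]],"twist":[0,0],"claw":[0.1,0.1]}'
python3 - <<'E'
from h import *
import cv2
s=readout.state();print(s["eef_pos"],s["tcp_rot"],s["opening"])
m=eyes.camera_model("wrist");print(m,(-m["R"].T@m["t"]).round())
im=eyes.read_camera("wrist");cv2.imwrite("pics/w1.png",im[:,:,::-1])
np.savez("w1.npz",**m)
E
```

```text
t: 1.52
eef_pos: [572.2, 168.5, 159.1]
tcp_rot: [-3.141, -0.001, -3.111]
ft_force: [0.0, 0.0, -0.4]
opening: 0.449
t: 1.68
eef_pos: [569.7, 172.1, 160.4]
tcp_rot: [3.141, -0.001, -3.109]
ft_force: [0.7, 0.1, -0.2]
opening: 0.448
[569.71057562 172.09130426 160.42354802] [ 3.14141686e+00 -7.73440108e-04 -3.10936525e+00] 0.4475521060953882
{'intrinsics': array([[309.70691629,   0.        , 320.0130211 ],
       [  0.        , 309.70691629, 205.84943307],
       [  0.        ,   0.        ,   1.        ]]), 'R': array([[-3.21599189e-02,  9.99482683e-01, -3.24566810e-04],
       [ 9.63807537e-01,  3.10979982e-02,  2.64779053e-01],
       [ 2.64652172e-01,  8.20245294e-03, -9.64309052e-01]]), 't': array([-153.19330372, -571.13704973,  185.75574392])} [496. 169. 330.]
```

View pics/w1.png

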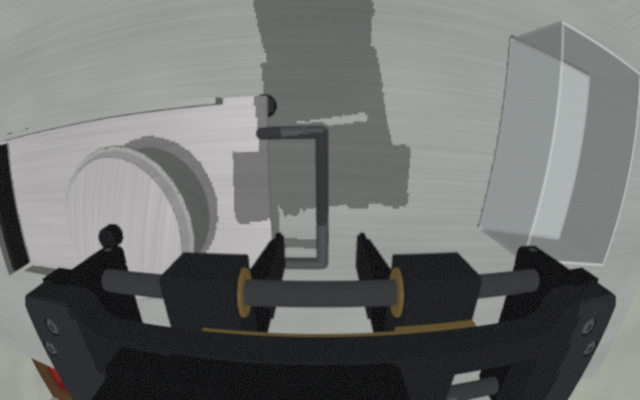

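The wrist view shows the bar running from (321,132) to (322,265), midway between the fingers at x ≈ 270 and 370. The bowl knob is at (110,237).

```bash
cat >> h.py <<'E'
def fray(m,u,v,z):
    K=m["intrinsics"];p=np.array([u-K[0,2],v-K[1,2]])/K[0,0];r=np.linalg.norm(p)
    d=m["R"].T@np.append(p/r*np.sin(r),np.cos(r));c=-m["R"].T@m["t"]
    return c+d*(z-c[2])/d[2]
E
python3 - <<'E'
from h import *
from scipy.spatial.transform import Rotation as Ro
m=dict(np.load("w1.npz"))
a,b=fray(m,321,132,46),fray(m,322,264,46);print(a,b,(a+b)/2)
print(fray(m,110,237,131))
s=readout.state();R=Ro.from_euler("xyz",s["tcp_rot"]).as_matrix();print(R.T@(np.array([(a+b)[0]/2,(a+b)[1]/2,30])-s["eef_pos"]))
E
```

```text
[504.74491036 170.42680187  46.        ] [635.59504691 175.75925743  46.        ] [570.16997863 173.09302965  46.        ]
[583.24182396  -0.95188773 131.        ]
[ -0.94255418   0.21940786 130.6927799 ]
```

```bash
python3 -m jog '{"dp":[[0,0,25],[0,0,55],[0,0,80],[0,0,100],[0,0,115],[0,0,125],[0,0,130],[0,0,130]],"twist":[0,0,0,0,0,0,0,0],"claw":[0.1,0.1,0.1,0.1,0.1,0.1,0.1,0.1]}'
python3 -m jog '{"dp":[[0,0,0],[0,0,0],[0,0,0],[0,0,0],[0,0,0],[0,0,0]],"twist":[0,0,0,0,0,0],"claw":[0.1,0.4,0.8,1,1,1]}'
python3 - <<'E'
from h import *
import cv2
s=readout.state();print(s)
im=eyes.read_camera("scene");a=cv2.resize(im[120:270,210:410],None,fx=3,fy=3,interpolation=cv2.INTER_CUBIC)
cv2.imwrite("pics/s2.png",cv2.convertScaleAbs(a[:,:,::-1],alpha=1.4))
np.save("ref.npy",im)
cv2.imwrite("pics/t2.png",eyes.read_camera("top")[:,:,::-1])
E
```

```text
t: 2.4
eef_pos: [569.4, 172.9, 30.3]
tcp_rot: [-3.142, -0.001, -3.107]
ft_force: [0.4, -1.1, 0.2]
opening: 0.449
t: 2.9
eef_pos: [570.2, 172.1, 30.9]
tcp_rot: [3.141, 0.001, -3.108]
ft_force: [-1.1, 12.1, 0.6]
opening: 0.156
{'t': 2.9, 'joints': array([ 1.82181595e-01,  6.83221738e-01,  1.78871948e+00,  3.07747689e-04,
        6.69101227e-01, -1.42195833e+00]), 'qvel': array([ 0.00873272,  0.00446709, -0.00291061,  0.03653946, -0.00567076,
       -0.00044678]), 'tau': array([-9.71213984e-02, -6.40509653e+01, -1.65234911e+01, -3.45632276e-01,
        1.61831360e-01,  1.69884012e-02]), 'eef_pos': array([570.16974043, 172.10081471,  30.9302423 ]), 'tcp_rot': array([ 3.14132216e+00,  5.15778235e-04, -3.10849046e+00]), 'ft_force': array([-1.14571662, 12.1311228 ,  0.61393874]), 'moment': array([2.49834075, 0.09950379, 0.03130624]), 'opening': 0.1563370392987674}
```

View pics/s2.png

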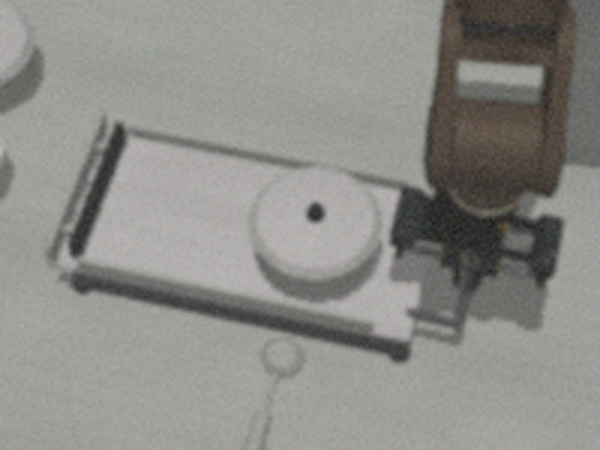

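The scene view shows the fingers around the bar, the bowl clear of the gripper and the knob at image (315,190). I'll write a tracker that gives tilt and slide from the scene camera, then centre the grip.

```bash
cat > chk.py <<'E'
# prints tilt, bowl distance s (origin to stop); exit 1 if s < argv[1]
import sys,json,os,cv2
from scipy.optimize import brentq
from h import *
Z0=30.5
yd=np.array([-.037,1,0]);yd/=np.linalg.norm(yd);xd=np.array([yd[1],-yd[0],0]);zd=np.array([0,0,1])
H=np.array([570,173,40])-450*yd
def knob(th,s,x=7,h=88):
    y=s+12;return H+x*xd+yd*(y*np.cos(th)-h*np.sin(th))+zd*(y*np.sin(th)+h*np.cos(th))
def meas(cam="scene"):
    st=readout.state()
    th=brentq(lambda a:450*np.sin(a)+6*np.cos(a)-6-(st["eef_pos"][2]-Z0),-.2,.8)
    g=cv2.GaussianBlur(cv2.cvtColor(eyes.read_camera(cam),cv2.COLOR_RGB2GRAY),(0,0),1.5).astype(np.float32)
    s0=json.load(open("s.json")) if os.path.exists("s.json") else 262
    S=np.arange(max(s0-70,50),s0+15,.5);P=np.array([proj(cam,knob(th,s)) for s in S],np.float32)
    prof=np.min([cv2.remap(g,P[:,:1],P[:,1:]+d,cv2.INTER_LINEAR)[:,0] for d in(-2,-1,0,1,2)],0)
    m=prof<prof.min()+12
    s=float(np.average(S[m],weights=prof.min()+12.1-prof[m]));json.dump(s,open("s.json","w"))
    return st,th,s,prof.min()
if __name__=="__main__":
    st,th,s,d=meas()
    print(f"t {st['t']:.2f} th {th:.4f} s {s:.1f} dark {d:.0f} F {st['ft_force'].round(1)} op {st['opening']:.3f} z {st['eef_pos'][2]:.1f}")
    sys.exit(len(sys.argv)>1 and s<float(sys.argv[1]))
E
python3 -m jog '{"dp":[[0,1,0],[0,1,0],[0,1,0],[0,1,0]],"twist":[0,0,0,0],"claw":[1,1,1,1]}'
python3 chk.py; python3 chk.py
python3 - <<'E'
import numpy as np
for t in(.05,.1,.15,.2,.22,.24,.26,.28,.3,.32,.34,.36,.38,.4): print(t,(450*(np.cos(t)-1)-6*np.sin(t)).round(1),(-450*np.sin(t)+6-6*np.cos(t)).round(1))
E
```

```text
t: 3.33
eef_pos: [570.1, 173.7, 30.9]
tcp_rot: [3.141, 0.001, -3.108]
ft_force: [-1.2, 6.5, 1.6]
opening: 0.119
t 3.33 th 0.0009 s 260.9 dark 57 F [-1.2  6.5  1.6] op 0.119 z 30.9
t 3.38 th 0.0010 s 260.9 dark 56 F [-0.   7.   1.7] op 0.119 z 30.9
0.05 -0.9 -22.5
0.1 -2.8 -44.9
0.15 -5.9 -67.2
0.2 -10.2 -89.3
0.22 -12.2 -98.1
0.24 -14.3 -106.8
0.26 -16.7 -115.5
0.28 -19.2 -124.1
0.3 -21.9 -132.7
0.32 -24.7 -141.3
0.34 -27.8 -149.7
0.36 -31.0 -158.1
0.38 -34.3 -166.5
0.4 -37.9 -174.8
```

```bash
python3 -m jog '{"dp":[[0,0,-2],[0,-0.1,-6],[0,-0.3,-11],[0,-0.6,-16],[0,-0.9,-21],[0,-1.2,-26],[0,-1.5,-30],[0,-1.6,-32]],"twist":[0,0,0,0,0,0,0,0],"claw":[1,1,1,1,1,1,1,1]}'
python3 chk.py 255 && python3 -m jog '{"dp":[[0,-0.2,-3],[0,-0.6,-8],[0,-1.1,-14],[0,-1.7,-20],[0,-2.2,-25],[0,-2.7,-30],[0,-3.1,-34],[0,-3.3,-35.2]],"twist":[0,0,0,0,0,0,0,0],"claw":[1,1,1,1,1,1,1,1]}' && python3 chk.py 255
```

```text
t: 4.1
eef_pos: [570.1, 172.2, 62.6]
tcp_rot: [3.14, 0.0, -3.109]
ft_force: [0.9, 6.6, -7.1]
opening: 0.118
t 4.10 th 0.0714 s 261.1 dark 55 F [ 0.9  6.6 -7.1] op 0.118 z 62.6
t: 4.82
eef_pos: [570.2, 167.9, 98.2]
tcp_rot: [-3.142, 0.0, -3.108]
ft_force: [2.6, 0.8, -7.4]
opening: 0.121
t 4.82 th 0.1512 s 261.4 dark 54 F [ 2.6  0.8 -7.4] op 0.121 z 98.2
```

```bash
python3 -m jog '{"dp":[[0,-0.3,-2],[0,-1.1,-6],[0,-2,-11],[0,-3,-16],[0,-4.1,-21],[0,-5.1,-26],[0,-5.9,-29.5],[0,-6.3,-31]],"twist":[0,0,0,0,0,0,0,0],"claw":[1,1,1,1,1,1,1,1]}' | tail -1
python3 chk.py 258 && python3 -m jog '{"dp":[[0,-0.3,-1],[0,-0.5,-2],[0,-0.7,-3]],"twist":[0,0,0],"claw":[1,1,1]}' |tail -1 && python3 chk.py 258 && python3 -m jog '{"dp":[[0,-0.3,-1],[0,-0.5,-2],[0,-0.7,-3]],"twist":[0,0,0],"claw":[1,1,1]}' |tail -1 && python3 chk.py 258
```

```text
opening: 0.12
t 5.53 th 0.2223 s 261.8 dark 53 F [ 3.9  2.  -7. ] op 0.120 z 129.6
opening: 0.119
t 5.83 th 0.2274 s 261.6 dark 53 F [ 3.   1.  -6.3] op 0.119 z 131.8
opening: 0.122
t 6.13 th 0.2345 s 261.9 dark 55 F [ 4.6  1.9 -7.3] op 0.122 z 134.9
```

```bash

python3 -m jog '{"dp":[[0,-0.3,-1],[0,-0.5,-2],[0,-0.5,-2]],"twist":[0,0,0],"claw":[1,1,1]}' >/dev/null && python3 chk.py 259 && python3 -m jog '{"dp":[[0,-0.3,-1],[0,-0.5,-2],[0,-0.5,-2]],"twist":[0,0,0],"claw":[1,1,1]}' >/dev/null && python3 chk.py 259 && python3 -m jog '{"dp":[[0,-0.3,-1],[0,-0.5,-2],[0,-0.5,-2]],"twist":[0,0,0],"claw":[1,1,1]}' >/dev/null && python3 chk.py 259 && python3 -m jog '{"dp":[[0,-0.3,-1],[0,-0.5,-2],[0,-0.5,-2]],"twist":[0,0,0],"claw":[1,1,1]}' >/dev/null && python3 chk.py 259 && python3 -m jog '{"dp":[[0,-0.3,-1],[0,-0.5,-2],[0,-0.5,-2]],"twist":[0,0,0],"claw":[1,1,1]}' >/dev/null && python3 chk.py 259 && python3 -m jog '{"dp":[[0,-0.3,-1],[0,-0.6,-2],[0,-0.6,-2]],"twist":[0,0,0],"claw":[1,1,1]}' >/dev/null && python3 chk.py 259 && python3 -m jog '{"dp":[[0,-0.3,-1],[0,-0.6,-2],[0,-0.6,-2]],"twist":[0,0,0],"claw":[1,1,1]}' >/dev/null && python3 chk.py 259
```

```text
t 6.43 th 0.2394 s 261.6 dark 54 F [ 3.6  0.8 -6.1] op 0.117 z 137.0
t 6.73 th 0.2438 s 262.1 dark 53 F [ 4.5  0.5 -5.7] op 0.117 z 139.0
t 7.03 th 0.2483 s 261.9 dark 54 F [ 5.   0.6 -5.9] op 0.121 z 140.9
t 7.33 th 0.2529 s 262.0 dark 54 F [ 4.7  1.4 -6.3] op 0.116 z 142.9
t 7.63 th 0.2574 s 262.0 dark 54 F [ 5.8  1.5 -6. ] op 0.112 z 144.9
t 7.93 th 0.2620 s 261.9 dark 53 F [ 4.6  1.2 -6.1] op 0.115 z 146.9
t 8.23 th 0.2667 s 261.7 dark 53 F [ 5.5  0.5 -6.5] op 0.120 z 148.9
```

```bash

python3 -m jog '{"dp":[[0,-0.3,-1],[0,-0.6,-2],[0,-0.6,-2]],"twist":[0,0,0],"claw":[1,1,1]}' >/dev/null && python3 chk.py 259 && python3 -m jog '{"dp":[[0,-0.3,-1],[0,-0.6,-2],[0,-0.6,-2]],"twist":[0,0,0],"claw":[1,1,1]}' >/dev/null && python3 chk.py 259 && python3 -m jog '{"dp":[[0,-0.3,-1],[0,-0.6,-2],[0,-0.6,-2]],"twist":[0,0,0],"claw":[1,1,1]}' >/dev/null && python3 chk.py 259 && python3 -m jog '{"dp":[[0,-0.3,-1],[0,-0.6,-2],[0,-0.6,-2]],"twist":[0,0,0],"claw":[1,1,1]}' >/dev/null && python3 chk.py 259 && python3 -m jog '{"dp":[[0,-0.3,-1],[0,-0.6,-2],[0,-0.6,-2]],"twist":[0,0,0],"claw":[1,1,1]}' >/dev/null && python3 chk.py 259 && python3 -m jog '{"dp":[[0,-0.3,-1],[0,-0.6,-2],[0,-0.6,-2]],"twist":[0,0,0],"claw":[1,1,1]}' >/dev/null && python3 chk.py 259 && python3 -m jog '{"dp":[[0,-0.3,-1],[0,-0.7,-2],[0,-0.7,-2]],"twist":[0,0,0],"claw":[1,1,1]}' >/dev/null && python3 chk.py 259 && python3 -m jog '{"dp":[[0,-0.3,-1],[0,-0.7,-2],[0,-0.7,-2]],"twist":[0,0,0],"claw":[1,1,1]}' >/dev/null && python3 chk.py 259
```

```text
t 8.53 th 0.2713 s 262.0 dark 53 F [ 5.4  1.7 -5.3] op 0.120 z 150.9
t 8.83 th 0.2760 s 262.2 dark 53 F [ 5.3  1.  -5.7] op 0.118 z 152.9
t 9.13 th 0.2806 s 261.9 dark 53 F [ 4.8  2.  -5.4] op 0.117 z 154.9
t 9.43 th 0.2853 s 262.2 dark 54 F [ 4.6  2.7 -4.9] op 0.115 z 156.9
t 9.73 th 0.2900 s 262.0 dark 53 F [ 5.6  1.7 -5.1] op 0.119 z 158.9
t 10.03 th 0.2945 s 261.8 dark 53 F [ 5.2  2.4 -5.9] op 0.119 z 160.9
t 10.33 th 0.2992 s 259.3 dark 52 F [ 5.2  2.3 -5.7] op 0.119 z 162.9
t 10.63 th 0.3041 s 250.9 dark 53 F [ 5.4  3.  -6.3] op 0.119 z 165.0
```

The slide began at a tilt of about 0.297 rad. I'll ease back slightly and watch the speed.

```bash

python3 -m jog '{"dp":[[0,0.3,1],[0,0.6,2]],"twist":[0,0],"claw":[1,1]}' >/dev/null; python3 chk.py; python3 chk.py; python3 chk.py
```

```text
t 10.85 th 0.2993 s 238.2 dark 53 F [ 4.3  3.9 -4.3] op 0.111 z 162.9
t 10.90 th 0.2988 s 234.5 dark 53 F [ 5.4  3.5 -6. ] op 0.117 z 162.7
t 10.95 th 0.2989 s 231.0 dark 53 F [ 4.7  3.5 -4.8] op 0.116 z 162.8
```

```bash
python3 -m jog '{"dp":[[0,0.2,0.6]],"twist":[0],"claw":[1]}' >/dev/null;  python3 chk.py; python3 chk.py;python3 chk.py; python3 chk.py
```

```text
t 11.08 th 0.2979 s 220.4 dark 55 F [ 3.8  2.5 -5.9] op 0.112 z 162.3
t 11.13 th 0.2976 s 216.7 dark 53 F [ 5.2  2.2 -5.1] op 0.120 z 162.2
t 11.18 th 0.2976 s 212.5 dark 55 F [ 4.8  3.  -4.2] op 0.118 z 162.2
t 11.23 th 0.2977 s 207.8 dark 54 F [ 5.9  3.2 -5.5] op 0.114 z 162.2
```

```bash
python3 -m jog '{"dp":[[0,0.4,1.2]],"twist":[0],"claw":[1]}' >/dev/null;  python3 chk.py; python3 chk.py;python3 chk.py; python3 chk.py;python3 chk.py; python3 chk.py
```

```text
t 11.37 th 0.2953 s 195.0 dark 54 F [ 4.8  3.  -4.2] op 0.116 z 161.2
t 11.42 th 0.2946 s 190.7 dark 55 F [ 5.1  2.6 -4.8] op 0.119 z 160.9
t 11.47 th 0.2948 s 185.7 dark 55 F [ 4.1  3.1 -4.5] op 0.114 z 161.0
t 11.52 th 0.2949 s 180.7 dark 55 F [ 4.7  3.1 -5. ] op 0.120 z 161.0
t 11.57 th 0.2950 s 176.1 dark 56 F [ 5.4  2.  -4.5] op 0.122 z 161.1
t 11.62 th 0.2950 s 171.0 dark 54 F [ 5.1  2.4 -4.8] op 0.117 z 161.1
```

```bash
python3 -m jog '{"dp":[[0,0.6,2]],"twist":[0],"claw":[1]}' >/dev/null;  python3 chk.py; python3 chk.py;python3 chk.py; python3 chk.py;python3 chk.py; python3 chk.py
```

```text
t 11.75 th 0.2909 s 156.5 dark 56 F [ 4.1  2.3 -2.8] op 0.119 z 159.3
t 11.80 th 0.2898 s 151.5 dark 55 F [ 4.7  3.4 -4. ] op 0.117 z 158.8
t 11.85 th 0.2899 s 146.8 dark 55 F [ 4.5  3.  -3.8] op 0.118 z 158.9
t 11.90 th 0.2900 s 141.7 dark 56 F [ 5.1  3.  -4.9] op 0.117 z 158.9
t 11.95 th 0.2901 s 136.9 dark 55 F [ 4.4  3.4 -4.1] op 0.120 z 159.0
t 12.00 th 0.2902 s 132.2 dark 55 F [ 5.4  3.1 -4.8] op 0.116 z 159.0
```

It's steady at about 95 mm/s, so I'll hold here until it lands.

```bash
for i in $(seq 20); do python3 chk.py; done | cut -c1-30
python3 - <<'E'
from h import *
import cv2
im=eyes.read_camera("scene");a=cv2.resize(im[120:270,210:410],None,fx=3,fy=3,interpolation=cv2.INTER_CUBIC)
cv2.imwrite("pics/s3.png",cv2.convertScaleAbs(a[:,:,::-1],alpha=1.4))
E
```

```text
t 12.05 th 0.2902 s 127.2 dark
t 12.10 th 0.2902 s 122.6 dark
t 12.15 th 0.2902 s 107.6 dark
t 12.20 th 0.2902 s 98.2 dark 
t 12.25 th 0.2902 s 108.4 dark
t 12.30 th 0.2902 s 104.5 dark
t 12.35 th 0.2902 s 99.9 dark 
t 12.40 th 0.2902 s 95.9 dark 
t 12.45 th 0.2902 s 91.6 dark 
t 12.50 th 0.2902 s 87.5 dark 
t 12.55 th 0.2903 s 83.3 dark 
t 12.60 th 0.2903 s 79.3 dark 
t 12.65 th 0.2903 s 75.6 dark 
t 12.70 th 0.2903 s 71.7 dark 
t 12.75 th 0.2903 s 71.8 dark 
t 12.80 th 0.2903 s 71.7 dark 
t 12.85 th 0.2904 s 71.8 dark 
t 12.90 th 0.2903 s 71.7 dark 
t 12.95 th 0.2904 s 71.7 dark 
t 13.00 th 0.2904 s 71.6 dark
```

View pics/s3.png

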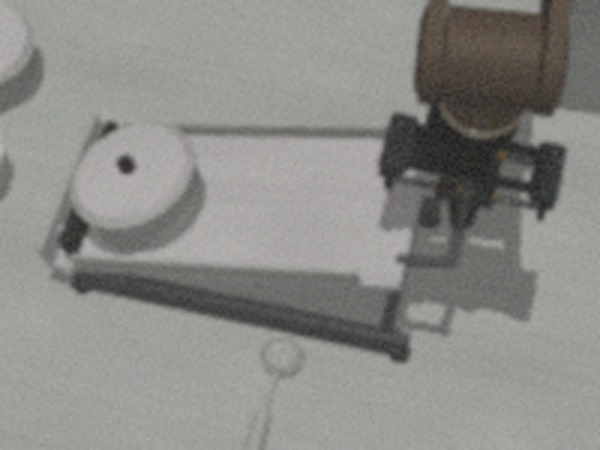

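The bowl came to rest against the stop bar: its speed went from about 80 mm/s to zero within one frame, with no rebound. I'll hold for more than a second, then lower.

```bash
H='' ; python3 -m jog '{"dp":[[0,0,0],[0,0,0],[0,0,0],[0,0,0],[0,0,0],[0,0,0],[0,0,0],[0,0,0]],"twist":[0,0,0,0,0,0,0,0],"claw":[1,1,1,1,1,1,1,1]}' >/dev/null; python3 -m jog '{"dp":[[0,0,0],[0,0,0],[0,0,0],[0,0,0],[0,0,0],[0,0,0]],"twist":[0,0,0,0,0,0],"claw":[1,1,1,1,1,1]}' >/dev/null; python3 chk.py
python3 -m jog '{"dp":[[0,0.5,2],[0,1.7,6],[0,3,11],[0,4.4,16.5],[0,5.8,22],[0,7.1,27.5],[0,8.2,33],[0,9.4,39]],"twist":[0,0,0,0,0,0,0,0],"claw":[1,1,1,1,1,1,1,1]}' >/dev/null; python3 chk.py
python3 -m jog '{"dp":[[0,1.1,5.5],[0,2.2,11],[0,3.2,16.5],[0,4.1,22],[0,5,27.5],[0,5.8,33],[0,6.6,38.5],[0,7.4,44.5]],"twist":[0,0,0,0,0,0,0,0],"claw":[1,1,1,1,1,1,1,1]}' >/dev/null; python3 chk.py
```

```text
t 14.27 th 0.2903 s 71.8 dark 57 F [ 4.2  3.5 -4.2] op 0.117 z 159.1
t 14.98 th 0.2003 s 71.1 dark 57 F [ 3.7  9.1 -2.1] op 0.119 z 119.9
t 15.70 th 0.0998 s 70.7 dark 58 F [ 3.5  6.2 -2.3] op 0.117 z 75.3
```

```bash
python3 -m jog '{"dp":[[0,0.6,5.5],[0,1.1,11],[0,1.5,16.5],[0,1.9,21.5],[0,2.1,26],[0,2.3,30],[0,2.5,33],[0,2.6,35]],"twist":[0,0,0,0,0,0,0,0],"claw":[1,1,1,1,1,1,1,1]}' >/dev/null; python3 chk.py
```

```text
t 16.42 th 0.0214 s 70.7 dark 58 F [ 4.   6.6 -2.9] op 0.112 z 40.1
```

```bash
python3 -m jog '{"dp":[[0,0,2],[0,0.1,4],[0,0.1,6],[0,0.2,7.5],[0,0.2,8.5],[0,0.2,9.2],[0,0.2,9.2]],"twist":[0,0,0,0,0,0,0],"claw":[1,1,1,1,1,1,1]}' >/dev/null; python3 chk.py;  python3 -m jog '{"dp":[[0,0,0.5],[0,0,0.8],[0,0,0.8]],"twist":[0,0,0],"claw":[1,1,1]}' >/dev/null; python3 chk.py
```

```text
t 17.05 th 0.0015 s 70.6 dark 57 F [ 2.8  6.8 -3.5] op 0.119 z 31.2
t 17.35 th 0.0014 s 70.6 dark 57 F [1.6 5.4 4. ] op 0.119 z 31.1
```

The force has reversed to +4 N, so the deck is on its frame. Now I'll release to a limited opening and retract straight up.

```bash
python3 -m jog '{"dp":[[0,0,0],[0,0,0],[0,0,0],[0,0,0],[0,0,0],[0,0,0]],"twist":[0,0,0,0,0,0],"claw":[0.6,0.3,0.1,0.1,0.1,0.1]}' | tail -2;  python3 chk.py
python3 -m jog '{"dp":[[0,0,-5],[0,0,-15],[0,0,-35],[0,0,-60],[0,0,-90],[0,0,-120],[0,0,-150],[0,0,-150]],"twist":[0,0,0,0,0,0,0,0],"claw":[0.1,0.1,0.1,0.1,0.1,0.1,0.1,0.1]}'
python3 - <<'E'
from h import *
import cv2
im=eyes.read_camera("scene");a=cv2.resize(im[100:300,160:500],None,fx=2.3,fy=2.3,interpolation=cv2.INTER_CUBIC)
cv2.imwrite("pics/s4.png",cv2.convertScaleAbs(a[:,:,::-1],alpha=1.4))
im=eyes.read_camera("top");a=cv2.resize(im[110:300,110:510],None,fx=2,fy=2,interpolation=cv2.INTER_CUBIC)
cv2.imwrite("pics/t4.png",cv2.convertScaleAbs(a[:,:,::-1],alpha=1.4))
E
```

```text
ft_force: [-0.2, 0.7, -0.2]
opening: 0.436
t 17.90 th -0.0001 s 70.4 dark 57 F [-0.2  0.7 -0.2] op 0.436 z 30.5
t: 18.62
eef_pos: [571.9, 173.6, 187.2]
tcp_rot: [3.14, 0.009, -3.108]
ft_force: [0.3, 0.5, 0.7]
opening: 0.447
```

View pics/s4.png

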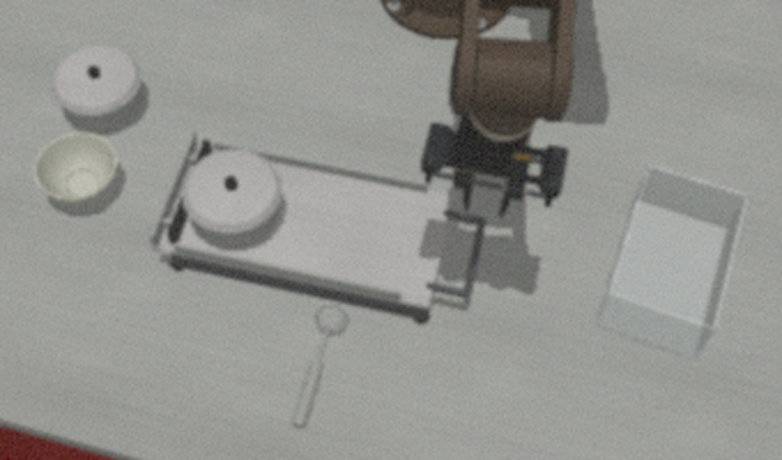

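View pics/t4.png

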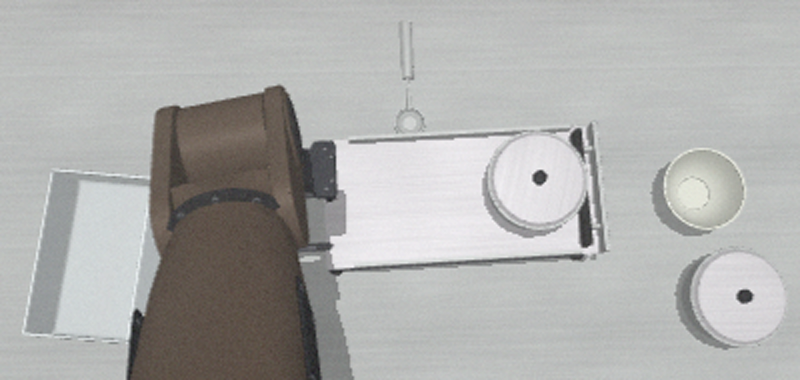

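The scene view shows the deck flat, the handle released and the bowl against the stop with its knob at (231,183). The top view agrees (knob at (540,177)), and the bystanders are where they were. I'll let it settle, then hand in.

```bash
python3 -m jog '{"dp":[[0,0,0],[0,0,0],[0,0,0],[0,0,0]],"twist":[0,0,0,0],"claw":[0.1,0.1,0.1,0.1]}'; python3 -c "
from h import *
print(ray('top',110+540.5/2-.5,110+177.5/2-.5,131))
from cell import job_done; print(job_done())"
```

```text
t: 19.05
eef_pos: [569.7, 173.1, 179.6]
tcp_rot: [-3.141, -0.002, -3.108]
ft_force: [0.1, 0.3, -0.2]
opening: 0.449
[ 590.29894593 -196.57966486  131.        ]
the job is handed in; nothing more can be done
None
```

The job is handed in, and as far as I could measure it went as asked. No verdict was reported.

- **Lift:** I gripped the bar handle and raised the board in 2 mm steps. The bowl began to slide at a tilt of about 0.297 rad. The board overshot to 0.304 rad, so I eased it back to 0.290 rad to keep the bowl slow.
- **Slide:** The bowl moved at no more than about 100 mm/s and met the stop bar at about 80 mm/s with no visible rebound. In two or three frames, about 50 to 30 mm short of the stop, the tracker read the distance wrongly and jumped; the readings before and after were consistent.
- **Hold and lower:** I held the board up for about 1.5 s after the bowl stopped, then lowered it at roughly 0.12 rad/s until it lay flat. I then let go and moved up clear of the handle.

**Last checks:**
- The tilt read about 0 and the force on the tool was about 0.
- The scene camera put the bowl's origin about 70.5 mm from the stop point. Contact is nominally 68 mm and the limit is 76 mm.
- The top camera put it 2 or 3 mm nearer the stop; the two differ by about the calibration error.
- The bystanders showed no movement in the final pictures.
- I could not measure the force between the bowl and the board, so I judged the landing from its speed only.

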